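# Closing time: index the display stand round and sweep its lamp switches off

## Robot

A 6-joint arm with a two-finger parallel gripper is mounted at the origin on the work surface. World frame = base frame: x ahead of the robot, y to its left, z up, the work surface at z = 0. Lengths are in m, angles in rad, forces in N, time in s.
With the tool pointing down it reaches from about 0.225 to 0.875 m from the base axis. Payload 3.4 kg.
Tool frame: the origin (TCP) lies at the very end of the fingers, on their centre line; the grasp point (between the pads) lies 19 mm behind it; z points along the fingers, y is the direction in which the jaws open and shut (so a half turn about z gives the same grasp; the last joint's range is limited). The gripper opens to 85 mm and grips with 20 to 120 N. Pads are 22 mm wide; open, the fingers measure 114 mm over their backs; the gripper's body (76 mm by 85 mm) begins 54 mm behind the grasp point. The pads swing forward as they close: fully open they stand 13 mm farther back than shut.
Start: joints at [-1.465, 0.276, 1.505, -0, 1.361, -0.121], TCP at [0.129, -0.56, 0.231] pointing down, gripper open.
Joint ranges: [-2.89, 2.89], [-0.75, 2.08], [0.22, 2.7], [-1.18, 4.32], [0.11, 2.71], [-2.7, 2.7]. Speed limits (rad/s): [2.57, 2.57, 3.14, 3.14, 3.14, 3.14].

## Interface

Orientations are given as a rotation vector (axis times angle).
In Python, from plant import get_obs, get_image, get_calibration, sign_off, boxes_of, regions_of, pinpoint gives the robot as it stands. The module is installed in compiled form; this text tells all that it offers.
- The arm moves only by the tool move_arm, never from a script. Its argument "plan" is a list of rows, each a list of 2 entries, a list of its own where there are three numbers: the shift along the tool's x, y, z in mm, then the turn, a rotation vector about the tool's x, y, z in degrees. A call has exactly 8 rows; each row is the pose to reach, as a shift and turn from the pose commanded when the call began, along the tool's axes at that moment; what a row does not reach only later rows make up. A row lasts 1/12 s, in which the tool goes at most 41.7 mm and 7.16 degrees, less where a joint would pass 70% of its speed; a pose out of reach is approached as far as the arm can. A call with a gripper value outside its range is refused whole. "gripper" is the gripper command: -1 is shut, 1 is fully open, values between are in proportion, set as the call begins (left out, the last holds). The fingers move at their own pace and stop on an object; "grip_force" is the grip in N (left out, the last holds). Time passes only in rows, so rows that repeat a pose let the fingers close, or fill a call up. It gives the time, the measured TCP pose, the force and the opening at its end, in the units of the state.
- get_obs(): the state, without advancing time (a new reading comes with each control period).
- get_image(name): name is "scene" or "top" or "wrist"; returns (picture, depth): 400x640x3 uint8, blue, green, red; 400x640 float32, m along the optical axis (not along the pixel's ray), 0 where there is no reading.
- get_calibration(name): a dict with "intrinsics" (3x3 intrinsics, pixels), "origin" and "orientation" of the camera in the world; the wrist camera has in their place "hand_eye" (4x4, takes a point from camera to tool coordinates, whose origin is the TCP and whose axes are the flange's). Camera axes: x right, y down, z forward; pixel columns grow to the right and rows downward; lengths in m; the calibration is good to about 2 mm. A picture is of the moment at which its call begins: read the wrist's pose just before it. get_calibration takes no time and is no camera call.
- sign_off(): hands the job in, once; it reports no verdict.
Trained networks look in the newest picture that a camera, given by its name, has taken for a name from the list of things; names that differ only in an ending like _2 or _b are one class to them, and where a whole thing is asked for, a point or a joint stands for the part that bears it (a point fixed in the world has none). Each returns a list of dicts, best first, with "conf" (0 to 1); they miss things now and then, are a little off and sometimes report something else, mostly with a low value. They report only what shows in the picture. A call takes as long as a camera call.
- boxes_of(target, camera): "position" ([x, y, z] in m, in the coordinates of the camera as it stood for that picture, good to about 4 mm: the middle of the surface that is visible of it).
- regions_of(target, camera): "pixels" (400x640 bool, what is visible of it).
- pinpoint(target, camera): "position" ([x, y, z] in m, in the coordinates of the camera as it stood for that picture, good to about 4 mm: a listed point, or the origin of a listed thing).
The state is a dict: "time": time; "qpos": joint angles; "qd": joint speeds; "joint_torque": joint torques, N m; "ee_pos": TCP position; "eef_rot": TCP orientation; "contact_force": force on the tool from outside, world axes, zero at the start; "torque": the same for the moment, N m; "width": finger opening in m.
Only numpy, scipy, OpenCV 4.12 (cv2) and the standard library are available. Lean on these libraries where they do the work, as an engineer would, in place of code of your own. Each camera call takes 0.05 s, during which the arm holds its last target. There are 200 camera calls.

## Task

Draw the orange spring pin of the swivel stand, turn the console counter-clockwise (seen from above) and let the pin drop fully home in the next hole, which you have to feel for. Then run a finger along the bank under the shelf so that all five white toggles are swept off, but leave the red toggle on. The shoe must stay upright on its shelf and the pad and tin on the disc; do not disturb the things on the table around.

Things in the scene. Friction and masses are not known exactly. Their poses are not given: they have to be found in the camera images.
- stand: Fixed round grey foot (270 mm across) of a swivel stand; origin on the swivel axis, on the table. On it turns a light-grey disc (300 mm across, top at z = 34 mm) with a blue console and the orange pin knob. With joint console at 0 the console's axes are those of this foot; its open front looks to -x, its row of toggles runs along y.
- console (a joint): Angle of disc and console on the stand, rad; 0 at the start, grows counter-clockwise from above, stop at 1.25. Turns with slight friction (0.15 N m) when the pin is out. The next hole lies 0.61 to 0.93 rad on from the start; its place differs each time and is covered by the disc: it must be felt.
- pin (a joint): Lift of the spring index pin, m: 0 home in a hole, 0.016 fully drawn. Upright, 120 mm in front (console -x) of the swivel axis, turns with the disc. Spring 4 N at 0 to 8 N fully drawn. Clear of the hole above 9 mm; let go between holes it rides at 9 mm and, as the disc is turned on, drops to 0 by itself in the next hole (2 mm wider than the pin) and blocks the disc.
- knob (a point): Centre of the orange knob with black band on the pin: upright cylinder, diameter 22 mm, height 30 mm (15 mm above and below this point); with the pin home this point is 60 mm above the table, 26 mm above the disc, on the pin's axis.
- shelf_edge (a point): Middle of the lower front edge of the clear acrylic shelf over the toggles, 160 mm above the table, axes as the console's. Shelf 270 mm long (y), 10 mm thick; its edge is 10 mm in front (-x) of the toggle pivots. Niche under it: dark panel 85 mm above the table, back wall 40 mm behind (+x) the pivots, open at the front and both ends; pedestal 250 mm long.
- t1 (a joint): white toggle lever number 1, rad: 0 on (leaning 15 degrees to the console's -y), 1.22 off (leaning 55 degrees to +y). Stiff: about 1.3 N at its end moves it and it stays where it is left; it counts as off above 0.8.
- t1_pivot (a point): Pivot of white toggle t1, 100 mm to -y of the swivel axis, 87 mm above the table, axes as the console's. Lever 24 mm long, cross bar at its end 16 mm long (along x), 8 mm thick; its top is 27 mm above the pivot when on, 18 mm when off: the lowest part of a finger dragged along the row to +y should pass 18 to 24 mm above the pivots.
- t2 (a joint): white toggle lever number 2, rad: 0 on (leaning 15 degrees to the console's -y), 1.22 off (leaning 55 degrees to +y). Stiff: about 1.3 N at its end moves it and it stays where it is left; it counts as off above 0.8.
- t2_pivot (a point): Pivot of the white toggle t2, same make and height as t1; 32 mm on in +y from the one before.
- t3 (a joint): white toggle lever number 3, rad: 0 on (leaning 15 degrees to the console's -y), 1.22 off (leaning 55 degrees to +y). Stiff: about 1.3 N at its end moves it and it stays where it is left; it counts as off above 0.8.
- t3_pivot (a point): Pivot of the white toggle t3, same make and height as t1; 32 mm on in +y from the one before.
- t4 (a joint): white toggle lever number 4, rad: 0 on (leaning 15 degrees to the console's -y), 1.22 off (leaning 55 degrees to +y). Stiff: about 1.3 N at its end moves it and it stays where it is left; it counts as off above 0.8.
- t4_pivot (a point): Pivot of the white toggle t4, same make and height as t1; 32 mm on in +y from the one before.
- t5 (a joint): white toggle lever number 5, rad: 0 on (leaning 15 degrees to the console's -y), 1.22 off (leaning 55 degrees to +y). Stiff: about 1.3 N at its end moves it and it stays where it is left; it counts as off above 0.8.
- t5_pivot (a point): Pivot of the white toggle t5, same make and height as t1; 32 mm on in +y from the one before.
- red (a joint): red toggle lever, kept apart at the +y end of the row, rad: 0 on (leaning 15 degrees to the console's -y), 1.22 off (leaning 55 degrees to +y). Stiff: about 1.3 N at its end moves it and it stays where it is left; it counts as off above 0.8.
- red_pivot (a point): Pivot of the red toggle red, same make and height as t1; 70 mm on in +y from t5.
- shoe_mid (a point): Middle of a loose red running shoe (250 mm long, 84 mm wide, 110 mm high, 250 g) on display on the console's clear shelf (top 170 mm above the table); this point is 40 mm above the sole. It rides along as the console turns.
- pad: Loose dark-blue round pad, 52 mm across, 26 mm high, on the disc behind the console; origin under its centre. Rides along.
- tin: Loose aluminium tin, 34 mm across, 20 mm high, on the disc to one side of the knob (about 95 mm to the console's -y); origin under its centre. Rides along.
- mallet: Loose wooden mallet lying on the table, 290 mm long, head 55 x 120 x 55 mm; bystander.
- cup: Loose blue cup, 70 mm across, 90 mm high; bystander.
- insole: Loose navy insole, 240 x 85 x 11 mm; bystander.
- wallet: Loose black wallet, 110 x 90 x 18 mm; bystander.

How it is judged:
On the way, in this order (a step that is already met when the one before it is completed fails the run):
1. the pin is drawn clear of its start hole (value of joint pin above 0.0085 m and value of joint console below 0.3 rad), for 0.05 s.
2. the console has been turned and the pin has dropped fully home in the next hole (value of joint console above 0.5 rad and value of joint pin below 0.004 m), for 0.2 s.
3. all five white toggles are off, the red one still on (value of joint each of t1, t2, t3, t4, t5 above 0.8 rad and value of joint red below 0.3 rad), for 0.2 s.
At the end, for the whole second after the job is handed in: The console stands at the next hole (joint console above 0.5 rad) with the pin home (lift under 4 mm), all five white toggles are off (above 0.8 rad), the red toggle is on (below 0.3 rad), and the shoe is at rest on its shelf (all of step 2 and all of step 3 and linear speed of shoe below 0.02 m/s); the robot touches nothing.
It fails at once if the shoe is tipped or knocked off its shelf (height (world z) of shoe_mid below 0.19 m or angle between shoe_mid's own z axis and vertical above 0.4 rad).
It fails at once if the pad or the tin falls off the disc or is tipped over (height (world z) of any of pad, tin below 0.025 m or angle between any of pad, tin's own z axis and vertical above 0.5 rad).
It fails at once if the red toggle is switched off (value of joint red above 0.9 rad).
It fails at once if a bystander on the table is moved more than 30 mm or the cup tipped (distance of any of mallet, cup, insole, wallet from where it was at the start of the episode above 0.03 m or angle between cup's own z axis and vertical above 0.5 rad).
It also fails if it takes over 58 s, if anything falls off the work surface, if the arm or the gripper's body presses on something with over 40 N, if the wrist force passes 120 N, or if a joint passes its speed limit or range.

## Working session

There is one attempt and no reset: what is moved stays moved. The work goes in short steps, Python scripts to look and compute and a tool call to move; the robot and the scene stay as the last step left them, time stands still between calls to the robot, and variables do not carry over. Pictures are saved under pics/ and viewed, about 8 in all and at most 12, crops included, and the job is handed in when it is done.

Besides the shell and the picture viewer there is one more tool, called after "Call:" in YAML: its name, and indented under it one key for each argument. move_arm: Moves the arm, as the interface text tells. Its arguments: {"type":"object","properties":{"plan":{"type":"array"},"gripper":{"type":"number"},"grip_force":{"type":"number"}},"required":["plan"]}

```bash
mkdir -p pics; cat > h.py <<'E'
import numpy as np, cv2
from scipy.spatial.transform import Rotation as R
from plant import *
def cam(name):
    c=get_calibration(name)
    if name=="wrist":
        o=get_obs(); T=np.eye(4); T[:3,:3]=R.from_rotvec(o["eef_rot"]).as_matrix(); T[:3,3]=o["ee_pos"]
        return T@np.array(c["hand_eye"]),np.array(c["intrinsics"])
    T=np.eye(4); q=np.array(c["orientation"])
    T[:3,:3]=q if q.shape==(3,3) else R.from_rotvec(q).as_matrix() if q.size==3 else None
    T[:3,3]=c["origin"]; return T,np.array(c["intrinsics"])
def tow(T,p): return T[:3,:3]@np.array(p)+T[:3,3]
def pts(names,name,f=pinpoint):
    T,_=cam(name)
    for n in names:
        r=f(n,name)
        print(n,[(np.round(tow(T,d["position"]),3).tolist(),round(d["conf"],2)) for d in r[:2]])
def tool():
    o=get_obs(); return R.from_rotvec(o["eef_rot"]).as_matrix(),np.array(o["ee_pos"]),o
E
python3 - <<'E'
from h import *
print({k:np.shape(v) for k,v in get_calibration("top").items()})
ims=[]
for n in("scene","top"):
    im,d=get_image(n); cv2.imwrite(f"pics/{n}0.png",im)
    print(n); pts(["stand","knob","shelf_edge","t1_pivot","t5_pivot","red_pivot","shoe_mid","pad","tin","mallet","cup","insole","wallet"],n)
Rm,p,o=tool(); print(np.round(Rm,3),p,o["time"],o["width"])
E
```

```text
{'intrinsics': (3, 3), 'origin': (3,), 'orientation': (3,)}
scene
stand [([0.596, -0.051, -0.003], 0.76)]
knob [([0.595, -0.051, -0.004], 0.49), ([0.51, 0.03, 0.061], 0.46)]
shelf_edge [([0.576, -0.031, 0.161], 0.55), ([0.653, 0.031, 0.091], 0.43)]
t1_pivot [([0.559, -0.065, 0.085], 0.33)]
t5_pivot [([0.576, -0.035, 0.162], 0.6), ([0.348, -0.402, 0.0], 0.48)]
red_pivot [([0.653, 0.03, 0.086], 0.95), ([0.629, -0.083, 0.207], 0.5)]
shoe_mid [([0.631, -0.083, 0.206], 0.66)]
pad [([0.675, -0.121, 0.036], 0.66)]
tin [([0.476, -0.07, 0.036], 0.62)]
mallet [([0.303, 0.398, -0.009], 0.59)]
cup [([0.658, 0.343, -0.006], 0.75)]
insole [([0.66, 0.344, -0.005], 0.65), ([0.347, -0.401, -0.002], 0.58)]
wallet [([0.62, -0.369, -0.002], 0.6)]
top
stand [([0.596, -0.052, 0.001], 0.57), ([0.471, -0.066, 0.034], 0.15)]
knob [([0.513, 0.032, 0.06], 0.64)]
shelf_edge [([0.576, -0.031, 0.16], 0.66)]
t1_pivot [([0.512, -0.112, 0.089], 0.71)]
t5_pivot [([0.601, -0.015, 0.087], 0.66)]
red_pivot [([0.647, 0.036, 0.09], 0.93)]
shoe_mid [([0.631, -0.082, 0.206], 0.7)]
pad []
tin [([0.474, -0.066, 0.035], 0.69)]
mallet [([0.476, -0.067, 0.038], 0.72), ([0.303, 0.398, -0.005], 0.71)]
cup [([0.656, 0.348, -0.0], 0.86)]
insole [([0.351, -0.4, 0.002], 0.8), ([0.511, 0.032, 0.06], 0.61)]
wallet [([0.624, -0.369, 0.002], 0.65)]
[[ 0.974  0.225  0.   ]
 [ 0.225 -0.974 -0.   ]
 [-0.     0.    -1.   ]] [ 0.12928727 -0.56029668  0.23133121] 1.4 0.08547198854725237
```

View pics/scene0.png

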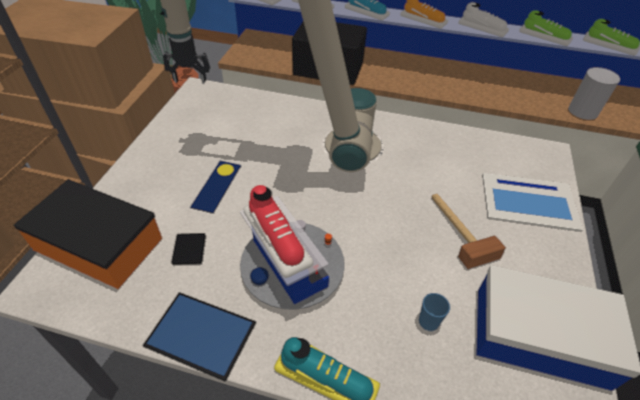

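View pics/top0.png

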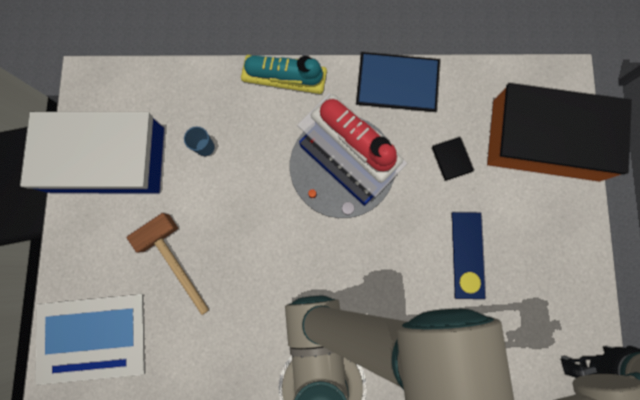

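Call:
move_arm:
  plan:
    - [[21,-29,0],[0,0,-7]]
    - [[41,-57,0],[0,0,-14]]
    - [[62,-86,0],[0,0,-21]]
    - [[83,-114,0],[0,0,-28]]
    - [[104,-143,0],[0,0,-35]]
    - [[124,-171,0],[0,0,-42]]
    - [[145,-200,0],[0,0,-49]]
    - [[166,-228,0],[0,0,-56]]
  gripper: 0.2

```text
time: 2.07
ee_pos: [0.24, -0.2991, 0.2314]
eef_rot: [2.584, 1.786, 0.0]
contact_force: [1.1, -0.3, -0.0]
width: 0.0512
```

```bash
cat >> h.py <<'E'
def go(target,yaw=None):
    Rm,p,o=tool(); print("t",o["time"],"p",np.round(p,4),"q",np.round(o["qpos"],2),"F",np.round(o["contact_force"],1),"w",round(o["width"],4))
    print("R",np.round(Rm,3).tolist())
    d=Rm.T@(np.array(target)-p); print("tool shift mm",np.round(d*1000,1))
    if yaw is not None:
        T=R.from_matrix(Rm).inv()*R.from_matrix(yaw) if np.ndim(yaw)==2 else R.from_matrix(Rm).inv()*R.from_euler("ZX",[yaw,180],degrees=True)
        print("turn deg",np.round(np.degrees(T.as_rotvec()),1))
E
python3 -c "
from h import *
go([.40,.03,.231],135); print(np.round(get_calibration('wrist')['hand_eye'],3))"
```

```text
t 2.0667 p [ 0.24   -0.2991  0.2314] q [-1.08 -0.02  1.86  0.    1.3  -0.72] F [ 1.1 -0.3 -0. ] w 0.0512
R [[0.354, 0.935, 0.0], [0.935, -0.354, -0.0], [-0.0, 0.001, -1.0]]
tool shift mm [364.4  33.3   0.4]
turn deg [  0.    0.  -65.7]
[[-0.    -0.947 -0.321  0.084]
 [ 1.    -0.    -0.     0.   ]
 [ 0.    -0.321  0.947 -0.143]
 [ 0.     0.     0.     1.   ]]
```

Call:
move_arm:
  plan:
    - [[41,4,0],[0,0,-7]]
    - [[82,8,0],[0,0,-14]]
    - [[123,12,0],[0,0,-21]]
    - [[164,15,0],[0,0,-28]]
    - [[205,19,0],[0,0,-35]]
    - [[246,23,0],[0,0,-42]]
    - [[287,27,0],[0,0,-49]]
    - [[328,30,0],[0,0,-56]]

```text
time: 2.73
ee_pos: [0.3859, -0.0033, 0.2318]
eef_rot: [1.441, 2.79, 0.0]
contact_force: [0.7, -0.4, 0.8]
width: 0.0513
```

```bash
python3 -c "
from h import *
im,d=get_image('wrist'); cv2.imwrite('pics/w1.png',im)
pts(['knob','tin','stand'],'wrist')
go([.512,.032,.14],135)"
```

```text
knob [([0.514, 0.039, 0.064], 0.76)]
tin [([0.474, -0.055, 0.028], 0.93)]
stand [([0.604, -0.043, -0.001], 0.88), ([0.475, -0.053, 0.027], 0.61)]
t 2.9333 p [ 0.3853 -0.0044  0.2313] q [-0.19 -0.02  1.86 -0.    1.3  -0.81] F [-0.7 -0.9 -0.8] w 0.0513
R [[-0.576, 0.817, -0.0], [0.817, 0.576, -0.001], [-0.0, -0.001, -1.0]]
tool shift mm [-43.2 124.5  91.2]
turn deg [-0.   0.  -9.8]
```

Call:
move_arm:
  plan:
    - [[-8,22,14],[0,0,-3]]
    - [[-16,44,28],[0,0,-6]]
    - [[-24,66,42],[0,0,-10]]
    - [[-32,90,56],[0,0,-10]]
    - [[-40,110,70],[0,0,-10]]
    - [[-43,125,85],[0,0,-10]]
    - [[-43,125,91],[0,0,-10]]
    - [[-43,125,91],[0,0,-10]]

```text
time: 3.6
ee_pos: [0.5109, 0.0291, 0.1385]
eef_rot: [-1.205, -2.896, 0.004]
contact_force: [-1.1, 0.2, -0.7]
width: 0.0516
```

```bash
python3 -c "
from h import *
im,d=get_image('wrist'); cv2.imwrite('pics/w2.png',im)
pts(['knob','tin'],'wrist')
# orange segmentation
T,K=cam('wrist'); h=cv2.cvtColor(im,cv2.COLOR_BGR2HSV)
m=cv2.inRange(h,(3,150,120),(18,255,255))>0; m&=d>0
v,u=np.nonzero(m); print(len(u))
P=np.stack([(u-K[0,2])/K[0,0]*d[m],(v-K[1,2])/K[1,1]*d[m],d[m]],1)@T[:3,:3].T+T[:3,3]
P=P[np.abs(P[:,2]-.06)<.03]; top=P[P[:,2]>.073]; print(P.min(0),P.max(0),np.median(P,0),top.min(0) if len(top) else 0,top.max(0) if len(top) else 0,len(top))
go([.512,.032,.046],135)"
```

```text
knob [([0.509, 0.026, 0.064], 0.82)]
tin [([0.47, -0.062, 0.029], 0.62)]
0Traceback (most recent call last):
  File "<string>", line 10, in <module>
    P=P[np.abs(P[:,2]-.06)<.03]; top=P[P[:,2]>.073]; print(P.min(0),P.max(0),np.median(P,0),top.min(0) if len(top) else 0,top.max(0) if len(top) else 0,len(top))
                                                           ~~~~~^^^
    return umr_minimum(a, axis, None, out, keepdims, initial, where)
ValueError: zero-size array to reduction operation minimum which has no identity
```

View pics/w2.png

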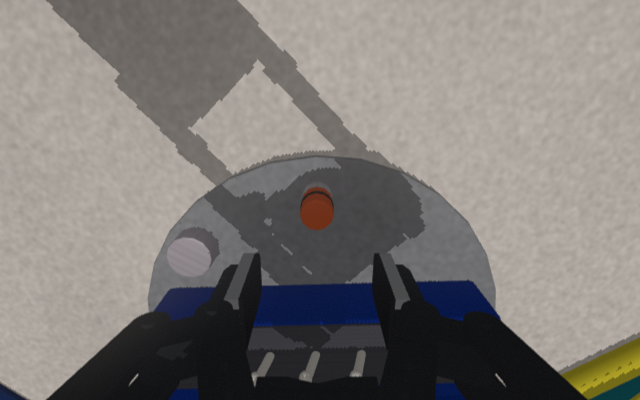

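Wrist view: the orange knob is at (317,207), midway between the fingers, with the tin at (190,255) clear on the left and white levers under the niche.

Call:
move_arm:
  plan:
    - [[0,0,15],[0,0,0]]
    - [[0,0,30],[0,0,0]]
    - [[0,0,45],[0,0,0]]
    - [[0,0,60],[0,0,0]]
    - [[0,0,75],[0,0,0]]
    - [[0,0,88],[0,0,0]]
    - [[0,0,93],[0,0,0]]
    - [[0,0,93],[0,0,0]]

```text
time: 4.42
ee_pos: [0.5114, 0.0306, 0.0472]
eef_rot: [-1.203, -2.901, 0.001]
contact_force: [-0.4, 0.9, 0.2]
width: 0.0511
```

```bash
python3 -c "
from h import *
go([.511,.031,.046],135)"
```

```text
t 4.4167 p [0.5114 0.0306 0.0472] q [-0.08  0.36  1.9  -0.    0.88 -0.86] F [-0.4  0.9  0.2] w 0.0511
R [[-0.706, 0.708, -0.001], [0.708, 0.706, -0.0], [0.001, -0.001, -1.0]]
tool shift mm [0.6 0.  1.2]
turn deg [-0.1 -0.  -0. ]
```

Call:
move_arm:
  plan:
    - [[0,0,0],[0,0,0]]
    - [[0,0,0],[0,0,0]]
    - [[0,0,0],[0,0,0]]
    - [[0,0,0],[0,0,0]]
    - [[0,0,0],[0,0,0]]
    - [[0,0,0],[0,0,0]]
    - [[0,0,0],[0,0,0]]
    - [[0,0,0],[0,0,0]]
  gripper: -1
  grip_force: 45

```text
time: 5.08
ee_pos: [0.5108, 0.0289, 0.0487]
eef_rot: [-1.199, -2.903, 0.008]
contact_force: [-5.1, -6.8, 6.7]
width: 0.0207
```

Call:
move_arm:
  plan:
    - [[0,0,-3],[0,0,0]]
    - [[0,0,-6],[0,0,0]]
    - [[0,0,-9],[0,0,0]]
    - [[0,0,-12],[0,0,0]]
    - [[0,0,-14],[0,0,0]]
    - [[0,0,-14],[0,0,0]]
    - [[0,0,-14],[0,0,0]]
    - [[0,0,-14],[0,0,0]]

```text
time: 5.75
ee_pos: [0.5108, 0.0288, 0.0608]
eef_rot: [-1.199, -2.903, 0.008]
contact_force: [-1.1, -7.6, -7.4]
width: 0.0207
```

```bash
python3 -c "
from h import *
go([.511,.031,.046],135)"
```

```text
t 5.75 p [0.5108 0.0288 0.0608] q [-0.08  0.34  1.88 -0.01  0.92 -0.86] F [-1.1 -7.6 -7.4] w 0.0207
R [[-0.709, 0.706, -0.003], [0.706, 0.709, -0.004], [-0.001, -0.005, -1.0]]
tool shift mm [ 1.4  1.8 14.8]
turn deg [-0.3  0.   0.1]
```

Call:
move_arm:
  plan:
    - [[-0.2,-6,0],[0,0,-2.9]]
    - [[-0.6,-12,0],[0,0,-5.7]]
    - [[-1.3,-17.9,0],[0,0,-8.6]]
    - [[-2.4,-23.8,0],[0,0,-11.5]]
    - [[-3.7,-29.7,0],[0,0,-14.3]]
    - [[-5.4,-35.5,0],[0,0,-17.2]]
    - [[-7.3,-41.1,0],[0,0,-20.1]]
    - [[-9.5,-46.7,0],[0,0,-22.9]]

```text
time: 6.42
ee_pos: [0.4867, -0.0091, 0.0614]
eef_rot: [0.599, 3.082, -0.0]
contact_force: [1.7, 1.4, -8.4]
width: 0.0206
```

```bash
python3 -c "
from h import *
go([.511,.031,.046],158)"
```

```text
t 6.4167 p [ 0.4867 -0.0091  0.0614] q [-0.16  0.31  1.94 -0.    0.89 -1.35] F [ 1.7  1.4 -8.4] w 0.0206
R [[-0.927, 0.375, 0.002], [0.375, 0.927, -0.0], [-0.002, 0.0, -1.0]]
tool shift mm [-7.5 46.3 15.4]
turn deg [ 0.   0.1 -0. ]
```

Call:
move_arm:
  plan:
    - [[0,0,0],[0,0,0]]
    - [[0,0,0],[0,0,0]]
    - [[0,0,0],[0,0,0]]
    - [[0,0,2],[0,0,0]]
    - [[0,0,4],[0,0,0]]
    - [[0,0,6],[0,0,0]]
    - [[0,0,8],[0,0,0]]
    - [[0,0,8],[0,0,0]]
  gripper: -0.3

```text
time: 7.08
ee_pos: [0.4858, -0.0085, 0.0528]
eef_rot: [-0.602, -3.082, 0.0]
contact_force: [0.8, 0.2, -0.0]
width: 0.03
```

```bash
python3 -c "
from h import *
go([.511,.031,.046],158)"
```

```text
t 7.0833 p [ 0.4858 -0.0085  0.0528] q [-0.16  0.32  1.95 -0.    0.87 -1.35] F [ 0.8  0.2 -0. ] w 0.03
R [[-0.927, 0.376, -0.001], [0.376, 0.927, 0.0], [0.001, -0.0, -1.0]]
tool shift mm [-8.6 46.1  6.7]
turn deg [-0.  -0.1 -0.1]
```

Call:
move_arm:
  plan:
    - [[0,-3,0],[0,0,-1.4]]
    - [[-0.2,-6,0],[0,0,-2.9]]
    - [[-0.3,-9,0],[0,0,-4.3]]
    - [[-0.6,-12,0],[0,0,-5.7]]
    - [[-0.9,-15,0],[0,0,-7.2]]
    - [[-1.3,-17.9,0],[0,0,-8.6]]
    - [[-1.8,-20.9,0],[0,0,-10]]
    - [[-2.4,-23.8,0],[0,0,-11.5]]

```text
time: 7.75
ee_pos: [0.4799, -0.0302, 0.0532]
eef_rot: [0.291, 3.127, 0.004]
contact_force: [1.4, 4.8, -2.3]
width: 0.0295
```

```bash
python3 -c "
from h import *
go([.511,.031,.046],169.5)"
```

```text
t 7.75 p [ 0.4799 -0.0302  0.0532] q [-0.21  0.31  1.96  0.    0.87 -1.6 ] F [ 1.4  4.8 -2.3] w 0.0295
R [[-0.983, 0.184, 0.001], [0.184, 0.983, 0.003], [-0.0, 0.003, -1.0]]
tool shift mm [-19.3  65.9   7.4]
turn deg [ 0.2  0.  -0.1]
```

Call:
move_arm:
  plan:
    - [[0,-1.3,0],[0,0,-0.6]]
    - [[0,-2.5,0],[0,0,-1.2]]
    - [[0,-3.8,0],[0,0,-1.8]]
    - [[-0.1,-5,0],[0,0,-2.4]]
    - [[-0.2,-6.3,0],[0,0,-3]]
    - [[-0.2,-7.5,0],[0,0,-3.6]]
    - [[-0.3,-8.8,0],[0,0,-4.2]]
    - [[-0.4,-10,0],[0,0,-4.8]]

```text
time: 8.42
ee_pos: [0.4776, -0.042, 0.0532]
eef_rot: [-0.157, -3.137, 0.001]
contact_force: [-0.4, 0.9, -0.3]
width: 0.0301
```

Call:
move_arm:
  plan:
    - [[0,-1.3,0],[0,0,-0.6]]
    - [[0,-2.5,0],[0,0,-1.2]]
    - [[0,-3.8,0],[0,0,-1.8]]
    - [[-0.1,-5,0],[0,0,-2.4]]
    - [[-0.2,-6.3,0],[0,0,-3]]
    - [[-0.2,-7.5,0],[0,0,-3.6]]
    - [[-0.3,-8.8,0],[0,0,-4.2]]
    - [[-0.4,-10,0],[0,0,-4.8]]

```text
time: 9.08
ee_pos: [0.4778, -0.0471, 0.0533]
eef_rot: [0.034, 3.14, 0.014]
contact_force: [4.1, 19.2, 0.4]
width: 0.0299
```

Call:
move_arm:
  plan:
    - [[0,3,0],[0,0,0]]
    - [[0,6,0],[0,0,0]]
    - [[0,9,0],[0,0,0]]
    - [[0,10,-10],[0,0,0]]
    - [[0,10,-30],[0,0,0]]
    - [[0,10,-60],[0,0,0]]
    - [[0,10,-90],[0,0,0]]
    - [[0,10,-90],[0,0,0]]

```text
time: 9.75
ee_pos: [0.4813, -0.043, 0.1486]
eef_rot: [0.027, 3.131, -0.006]
contact_force: [1.2, 0.1, 0.6]
width: 0.0298
```

```bash
python3 -c "
from h import *
im,d=get_image('wrist'); cv2.imwrite('pics/w3.png',im)
pts(['knob','tin','shelf_edge','t1_pivot','t3_pivot'],'wrist')
im,d=get_image('top'); cv2.imwrite('pics/top1.png',im)
pts(['knob','shelf_edge','t1_pivot','t5_pivot','red_pivot','stand','shoe_mid'],'top')
im,d=get_image('scene'); pts(['knob','shelf_edge','red_pivot','shoe_mid','pad'],'scene')
go([.511,.031,.046],180)"
```

```text
knob [([0.476, -0.04, 0.059], 0.73)]
tin [([0.508, -0.14, 0.026], 0.77)]
shelf_edge []
t1_pivot [([0.568, -0.151, 0.085], 0.7)]
t3_pivot []
knob []
shelf_edge []
t1_pivot [([0.566, -0.154, 0.087], 0.81)]
t5_pivot [([0.352, -0.398, 0.005], 0.47)]
red_pivot [([0.586, 0.049, 0.087], 0.65)]
stand [([0.585, 0.049, 0.091], 0.49)]
shoe_mid [([0.638, -0.054, 0.21], 0.78)]
knob [([0.48, -0.04, 0.061], 0.41)]
shelf_edge [([0.566, -0.05, 0.16], 0.69)]
red_pivot [([0.592, 0.046, 0.088], 0.68)]
shoe_mid [([0.64, -0.057, 0.206], 0.6)]
pad [([0.7, -0.055, 0.035], 0.87)]
t 10.75 p [ 0.4775 -0.0415  0.1433] q [-0.23  0.2   1.84 -0.    1.1  -1.79] F [-0.1 -0.4 -0.3] w 0.0297
R [[-1.0, 0.017, 0.0], [0.017, 1.0, -0.0], [-0.0, -0.0, -1.0]]
tool shift mm [-32.2  73.1  97.3]
turn deg [-0.  0. -1.]
```

View pics/w3.png

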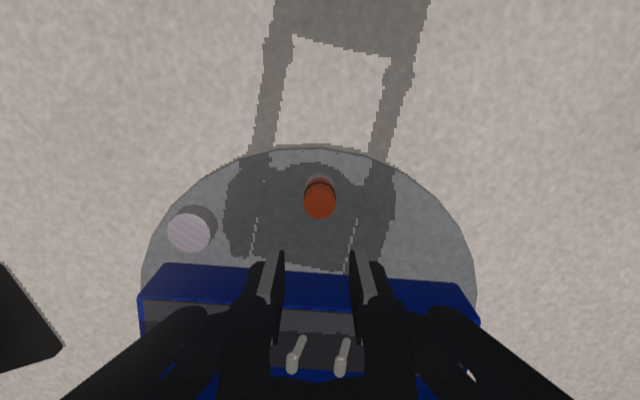

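```bash
cat >> h.py <<'E'
C=np.array([.596,-.0515,0]); yw=np.radians(-5.8)
ex=np.array([np.cos(yw),np.sin(yw),0]); ey=np.array([-np.sin(yw),np.cos(yw),0]); up=np.array([0,0,1.])
def con(x,y,z): return C+ex*x+ey*y+up*z
def tilt(a):
    a=np.radians(a); z=np.cos(a)*ex-np.sin(a)*up; y=ey; return np.stack([np.cross(y,z),y,z],1)
E
python3 -c "
from h import *
go(con(-.10,-.145,.15),tilt(35))
im=cv2.imread('pics/top1.png'); cv2.imwrite('pics/top1c.png',cv2.resize(im[40:260,200:520],None,fx=2.4,fy=2.4))"
```

```text
t 10.75 p [ 0.4775 -0.0415  0.1433] q [-0.23  0.2   1.84 -0.    1.1  -1.79] F [-0.1 -0.4 -0.3] w 0.0297
R [[-1.0, 0.017, 0.0], [0.017, 1.0, -0.0], [-0.0, -0.0, -1.0]]
tool shift mm [  -6.9 -144.1   -6.7]
turn deg [  2.3 -55.    4.4]
```

View pics/top1c.png

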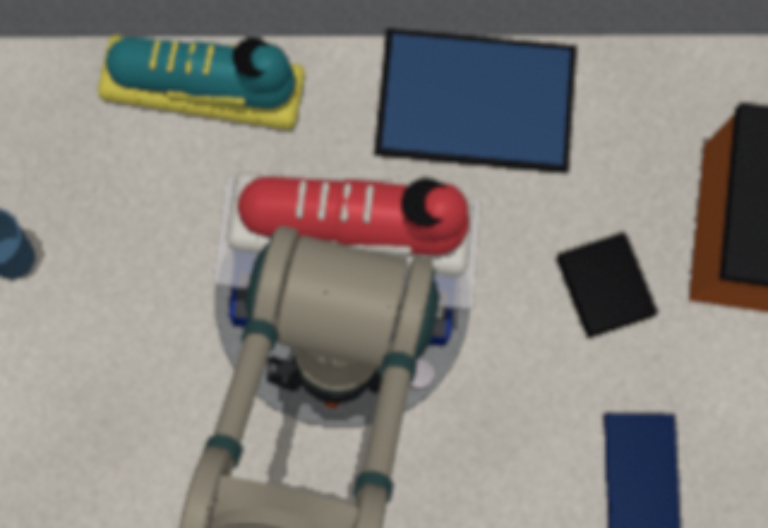

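The shoe is still on its shelf and the console front now faces the robot. Next I tilt the tool and move it to the -y end.

Call:
move_arm:
  plan:
    - [[-1,-18,-1],[0.3,-6.9,0.6]]
    - [[-2,-36,-2],[0.6,-13.8,1.1]]
    - [[-3,-54,-3],[0.9,-20.6,1.7]]
    - [[-4,-72,-4],[1.2,-27.5,2.2]]
    - [[-5,-90,-5],[1.5,-34.4,2.8]]
    - [[-6,-108,-6],[1.8,-41.3,3.3]]
    - [[-7,-126,-7],[2,-48.1,3.9]]
    - [[-7,-144,-7],[2.3,-55,4.4]]
  gripper: -1

```text
time: 11.42
ee_pos: [0.5009, -0.1549, 0.1949]
eef_rot: [0.184, 2.425, -0.115]
contact_force: [0.2, -0.0, 1.2]
width: -0.0001
```

```bash
python3 -c "
from h import *
go(con(-.10,-.145,.15),tilt(35))
"
```

```text
t 11.4167 p [ 0.5009 -0.1549  0.1949] q [-0.62 -0.04  2.24  0.79  0.38 -2.7 ] F [ 0.2 -0.   1.2] w -0.0001
R [[-0.75, 0.163, 0.641], [0.102, 0.986, -0.132], [-0.653, -0.034, -0.756]]
tool shift mm [ 40.5 -31.9  25.8]
turn deg [ -4.  -14.2  -1. ]
```

```bash
cat > ik.py <<'E'
from h import *
from scipy.optimize import least_squares
def ori(q): return R.from_euler("ZYZYZ",[q[0],q[1]+q[2],q[3],q[4],q[5]+K6])
K6=0
def fk(q,P):
    a,b,hh,l1,l2,e,L=P
    A=R.from_euler("Z",q[0]); 
    w=np.array([a,b,hh])+R.from_euler("Y",q[1]).apply([0,0,l1])+R.from_euler("Y",q[1]+q[2]).apply([e,0,l2])
    o=ori(q); return A.apply(w)+o.apply([0,0,L]),o
D=[([-1.465,.276,1.505,0,1.361,-.121],[.1293,-.5603,.2313]),([-1.08,-.02,1.86,0,1.3,-.72],[.24,-.2991,.2314]),([-.19,-.02,1.86,0,1.3,-.81],[.3853,-.0044,.2313]),
([-.08,.36,1.9,0,.88,-.86],[.5114,.0306,.0472]),([-.16,.31,1.94,0,.89,-1.35],[.4867,-.0091,.0614]),([-.21,.31,1.96,0,.87,-1.6],[.4799,-.0302,.0532]),([-.23,.2,1.84,0,1.1,-1.79],[.4775,-.0415,.1433])]
o=get_obs(); D.append((list(o["qpos"]),list(o["ee_pos"])))
Rc=R.from_rotvec(o["eef_rot"]); K6=0
res=(ori(o["qpos"]).inv()*Rc).as_rotvec()
K6=res[2]; 
s=least_squares(lambda P:np.ravel([fk(q,P)[0]-p for q,p in D])*1000,[0,.07,.3,.35,.35,0,.25],loss="soft_l1"); P=s.x
LO=np.array([-2.89,-.75,.22,-1.18,.11,-2.7]); HI=np.array([2.89,2.08,2.7,4.32,2.71,2.7])
def ik(p,Rt,q0):
    f=lambda q:np.r_[(fk(q,P)[0]-p)*10,(fk(q,P)[1].inv()*R.from_matrix(Rt)).as_rotvec()]
    r=least_squares(f,np.clip(q0,LO+.01,HI-.01),bounds=(LO,HI)); return r.x,np.linalg.norm(r.fun)
def pose(a,dy,flip):
    a=np.radians(a); c,s_=np.cos(np.radians(dy)),np.sin(np.radians(dy)); fx=c*ex+s_*ey; fy=np.cross(up,fx)
    z=np.cos(a)*fx-np.sin(a)*up; y=-fy if flip else fy; return np.stack([np.cross(y,z),y,z],1)
if __name__=="__main__":
    print("res",np.round(res,3),"P",np.round(P,3),"rms",np.sqrt(np.mean(s.fun**2)))
    for a in(35,45):
      for dy in(0,-8):
       for flip in(1,):
        for y in(-.145,-.06,.04):
         for x in (-.09,-.012,):
          best=min((ik(con(x,y,.112),pose(a,dy,flip),[-.4,.2,2,q4,.5,.5]) for q4 in(-.8,0,.8,2.5)),key=lambda t:t[1])
          print(a,dy,flip,y,x,np.round(best[0],2),round(best[1],3))
E
python3 ik.py
```

```text
Traceback (most recent call last):
  File "ik.py", line 14, in <module>
    res=(ori(o["qpos"]).inv()*Rc).as_rotvec()
         ~~~^^^^^^^^^^^
  File "ik.py", line 3, in ori
    def ori(q): return R.from_euler("ZYZYZ",[q[0],q[1]+q[2],q[3],q[4],q[5]+K6])
                       ~~~~~~~~~~~~^^^^^^^^^^^^^^^^^^^^^^^^^^^^^^^^^^^^^^^^^^^^
  File "scipy/spatial/transform/_rotation.pyx", line 1413, in scipy.spatial.transform._rotation.Rotation.from_euler
ValueError: Expected axis specification to be a non-empty string of upto 3 characters, got ZYZYZ
```

```bash
sed -i 's/^def ori.*/def ori(q): return R.from_euler("ZY",[q[0],q[1]+q[2]])*R.from_euler("ZYZ",[q[3],q[4],q[5]+K6])/' ik.py; python3 ik.py
```

```text
res [ 0.    -0.     1.571] P [0.    0.07  0.14  0.628 0.422 0.062 0.365] rms 0.8889470631916051
35 0 1 -0.145 -0.09 [-0.96  0.28  2.56  2.08  0.79 -1.25] 0.0
35 0 1 -0.145 -0.012 [-0.76  0.33  2.41  2.21  0.68 -1.18] 0.0
35 0 1 -0.06 -0.09 [-0.67  0.27  2.64  2.46  0.77 -1.39] 0.0
35 0 1 -0.06 -0.012 [-0.52  0.31  2.47  2.56  0.64 -1.33] 0.0
35 0 1 0.04 -0.09 [-0.2   0.27  2.64  3.02  0.73 -1.54] 0.0
35 0 1 0.04 -0.012 [-0.17  0.31  2.47  3.04  0.6  -1.53] 0.0
35 -8 1 -0.145 -0.09 [-0.82  0.27  2.6   2.42  0.75 -1.36] 0.0
35 -8 1 -0.145 -0.012 [-0.65  0.32  2.44  2.56  0.62 -1.32] 0.0
35 -8 1 -0.06 -0.09 [-0.48  0.26  2.65  2.85  0.74 -1.49] 0.0
35 -8 1 -0.06 -0.012 [-0.38  0.31  2.47  2.95  0.61 -1.49] 0.0
35 -8 1 0.04 -0.09 [-0.    0.27  2.6   3.44  0.7  -1.67] 0.0
35 -8 1 0.04 -0.012 [-0.03  0.32  2.44  3.45  0.59 -1.71] 0.0
45 0 1 -0.145 -0.09 [-0.85  0.16  2.41  1.7   0.5  -0.72] 0.0
45 0 1 -0.145 -0.012 [-0.69  0.25  2.27  1.74  0.41 -0.62] 0.0
45 0 1 -0.06 -0.09 [-0.58  0.13  2.47  2.06  0.38 -0.87] 0.0
45 0 1 -0.06 -0.012 [-0.47  0.22  2.32  2.09  0.3  -0.8 ] 0.0
45 0 1 0.04 -0.09 [-0.18  0.13  2.47  2.9   0.25 -1.39] 0.0
45 0 1 0.04 -0.012 [-0.16  0.22  2.32  2.9   0.19 -1.38] 0.0
45 -8 1 -0.145 -0.09 [-0.74  0.15  2.44  2.    0.38 -0.83] 0.0
45 -8 1 -0.145 -0.012 [-0.6   0.24  2.29  2.07  0.29 -0.78] 0.0
45 -8 1 -0.06 -0.09 [-0.44  0.13  2.47  2.59  0.27 -1.18] 0.0
45 -8 1 -0.06 -0.012 [-0.36  0.22  2.32  2.71  0.2  -1.23] 0.0
45 -8 1 0.04 -0.09 [-0.04  0.14  2.45  3.71  0.26 -1.98] 0.0
45 -8 1 0.04 -0.012 [-0.06  0.23  2.3   3.81  0.21 -2.1 ] 0.0
```

Call:
move_arm:
  plan:
    - [[0,0,0],[0,0,7]]
    - [[0,0,0],[0,0,14]]
    - [[0,0,0],[0,0,21]]
    - [[0,0,0],[0,0,28]]
    - [[0,0,0],[0,0,35]]
    - [[0,0,0],[0,0,42]]
    - [[0,0,0],[0,0,49]]
    - [[0,0,0],[0,0,56]]

```text
time: 12.08
ee_pos: [0.5011, -0.152, 0.1942]
eef_rot: [1.311, 2.08, 0.327]
contact_force: [0.2, 0.4, -0.5]
width: -0.0001
```

Call:
move_arm:
  plan:
    - [[0,0,0],[0,0,7]]
    - [[0,0,0],[0,0,14]]
    - [[0,0,0],[0,0,21]]
    - [[0,0,0],[0,0,28]]
    - [[0,0,0],[0,0,35]]
    - [[0,0,0],[0,0,42]]
    - [[0,0,0],[0,0,49]]
    - [[0,0,0],[0,0,56]]

```text
time: 12.75
ee_pos: [0.5011, -0.152, 0.1941]
eef_rot: [2.241, 1.283, 0.723]
contact_force: [-0.2, 0.1, 0.1]
width: -0.0001
```

```bash
sed -i 's/"q",np/"q",np/' h.py; python3 -c "
from ik import *
go(con(-.10,-.15,.16),pose(35,0,1))
print(ik(con(-.1,-.15,.16),pose(35,0,1),get_obs()['qpos']))
"
```

```text
t 12.75 p [ 0.5011 -0.152   0.1941] q [-0.62 -0.04  2.24  0.79  0.39 -0.74] F [-0.2  0.1  0.1] w -0.0001
R [[0.428, 0.638, 0.64], [0.878, -0.462, -0.127], [0.215, 0.616, -0.758]]
tool shift mm [-49.7 -15.8  18.1]
turn deg [-5.3 14.8 66.7]
(array([-1.00483891,  0.1155201 ,  2.49128537,  1.79061273,  0.71997208,
       -0.91825654]), np.float64(2.8388590680846788e-15))
```

Call:
move_arm:
  plan:
    - [[-5,-2,2],[-0.5,1.5,6.7]]
    - [[-10,-3,4],[-1.1,3,13.3]]
    - [[-15,-5,5],[-1.6,4.4,20]]
    - [[-20,-6,7],[-2.1,5.9,26.7]]
    - [[-25,-8,9],[-2.7,7.4,33.4]]
    - [[-30,-9,11],[-3.2,8.9,40]]
    - [[-35,-11,13],[-3.7,10.4,46.7]]
    - [[-40,-13,14],[-4.2,11.8,53.4]]

```text
time: 13.42
ee_pos: [0.4847, -0.1841, 0.1671]
eef_rot: [2.702, 0.187, 1.304]
contact_force: [-0.0, 0.1, -0.2]
width: 0.0001
```

```bash
python3 -c "
from ik import *
go(con(-.10,-.15,.16),pose(35,0,1))
"
```

```text
t 13.4167 p [ 0.4847 -0.1841  0.1671] q [-0.95  0.07  2.43  1.64  0.64 -0.93] F [-0.   0.1 -0.2] w 0.0001
R [[0.618, 0.052, 0.785], [0.17, -0.983, -0.068], [0.768, 0.175, -0.616]]
tool shift mm [-8.7  5.   2.2]
turn deg [-1.   3.  13.4]
```

Call:
move_arm:
  plan:
    - [[-2,1,0],[-0.2,0.6,2.5]]
    - [[-4,2,1],[-0.4,1.2,5]]
    - [[-6,4,1],[-0.6,1.8,8]]
    - [[-8,5,2],[-0.8,2.4,10.7]]
    - [[-9,5,2],[-1,3,13.4]]
    - [[-9,5,2],[-1,3,13.4]]
    - [[-9,5,2],[-1,3,13.4]]
    - [[-9,5,2],[-1,3,13.4]]

```text
time: 14.08
ee_pos: [0.4812, -0.19, 0.1599]
eef_rot: [2.743, -0.13, 1.426]
contact_force: [-1.1, -0.3, 0.0]
width: 0.0
```

```bash
python3 -c "
from ik import *
go(con(-.09,-.15,.116),pose(35,0,1))
go(con(-.0126,-.15,.116),pose(35,0,1))
"
```

```text
t 14.0833 p [ 0.4812 -0.19    0.1599] q [-1.    0.11  2.49  1.79  0.72 -0.92] F [-1.1 -0.3  0. ] w 0.0
R [[0.572, -0.096, 0.815], [-0.052, -0.995, -0.081], [0.819, 0.003, -0.574]]
tool shift mm [-30.1   0.6  33.6]
turn deg [-0.1  0.1  0.3]
t 14.0833 p [ 0.4812 -0.19    0.1599] q [-1.    0.11  2.49  1.79  0.72 -0.92] F [-1.1 -0.3  0. ] w 0.0
R [[0.572, -0.096, 0.815], [-0.052, -0.995, -0.081], [0.819, 0.003, -0.574]]
tool shift mm [14.4  0.9 96.9]
turn deg [-0.1  0.1  0.3]
```

Call:
move_arm:
  plan:
    - [[-10,0,11],[0,0,0]]
    - [[-20,0,22],[0,0,0]]
    - [[-30,1,34],[0,0,0]]
    - [[-19,1,50],[0,0,0]]
    - [[-8,1,65],[0,0,0]]
    - [[3,1,81],[0,0,0]]
    - [[14,1,97],[0,0,0]]
    - [[14,1,97],[0,0,0]]

```text
time: 14.75
ee_pos: [0.5719, -0.2002, 0.1173]
eef_rot: [2.739, -0.125, 1.432]
contact_force: [-0.5, -0.3, 0.8]
width: 0.0001
```

```bash
python3 -c "
from ik import *
im,d=get_image('wrist'); cv2.imwrite('pics/w4.png',im)
pts(['t1_pivot','knob'],'wrist')
go(con(-.0126,-.11,.116),pose(35,0,1))
"
```

```text
t1_pivot [([0.565, -0.147, 0.088], 0.56)]
knob []
t 14.9 p [ 0.5676 -0.1987  0.1152] q [-0.78  0.32  2.41  2.17  0.67 -1.15] F [-1.1 -0.2 -0.3] w -0.0005
R [[0.573, -0.096, 0.814], [-0.053, -0.995, -0.08], [0.818, 0.002, -0.575]]
tool shift mm [  1.3 -39.3   0.3]
turn deg [-0.2  0.1  0.3]
```

View pics/w4.png

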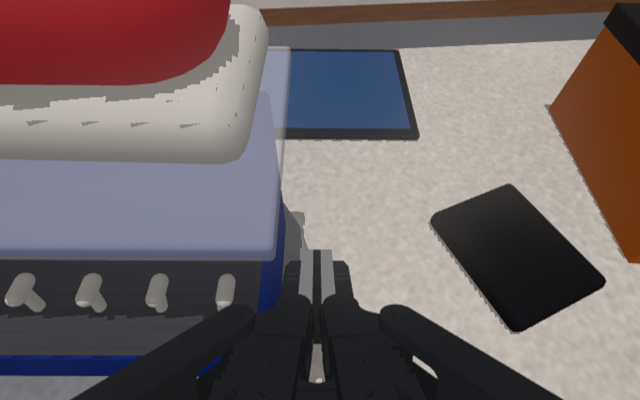

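Call:
move_arm:
  plan:
    - [[1,-8,0],[0,0,0]]
    - [[1,-16,0],[0,0,0]]
    - [[1,-24,0],[0,0,0]]
    - [[1,-32,0],[0,0,0]]
    - [[1,-40,0],[0,0,0]]
    - [[1,-48,0],[0,0,0]]
    - [[1,-56,0],[0,0,0]]
    - [[1,-64,0],[0,0,0]]

```text
time: 15.57
ee_pos: [0.5736, -0.1358, 0.1161]
eef_rot: [2.743, -0.134, 1.425]
contact_force: [0.5, 0.0, 0.3]
width: 0.0001
```

```bash
python3 -c "
from ik import *
go(con(-.0126,.045,.116),pose(35,0,1))
"
```

```text
t 15.5667 p [ 0.5736 -0.1358  0.1161] q [-0.6   0.3   2.46  2.42  0.64 -1.26] F [0.5 0.  0.3] w 0.0001
R [[0.572, -0.098, 0.814], [-0.055, -0.995, -0.082], [0.818, 0.002, -0.575]]
tool shift mm [   1.  -131.1    1.1]
turn deg [-0.1  0.1  0.2]
```

Call:
move_arm:
  plan:
    - [[0,-5,0],[0,0,0]]
    - [[0,-10,0],[0,0,0]]
    - [[0,-15,0],[0,0,0]]
    - [[0,-20,0],[0,0,0]]
    - [[0,-25,0],[0,0,0]]
    - [[0,-30,0],[0,0,0]]
    - [[0,-35,0],[0,0,0]]
    - [[0,-40,0],[0,0,0]]

```text
time: 16.23
ee_pos: [0.5791, -0.0955, 0.1165]
eef_rot: [2.743, -0.132, 1.428]
contact_force: [-0.4, -1.6, 0.6]
width: -0.0004
```

```bash
python3 -c "
from ik import *
im,d=get_image('wrist'); cv2.imwrite('pics/w5.png',im)
go(con(-.0126,.045,.116),pose(35,0,1))
"
```

```text
t 16.2833 p [ 0.579  -0.0946  0.1164] q [-0.47  0.29  2.47  2.6   0.62 -1.34] F [ 1.1 -0.8  1. ] w -0.0003
R [[0.571, -0.095, 0.815], [-0.053, -0.995, -0.079], [0.819, 0.002, -0.574]]
tool shift mm [  0.1 -89.6   0.6]
turn deg [-0.2 -0.   0.3]
```

View pics/w5.png

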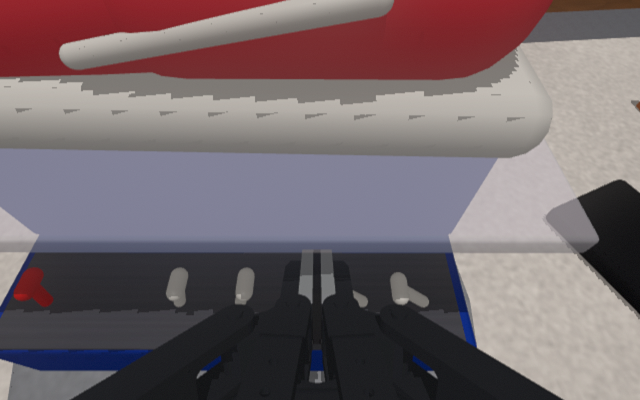

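Toggle t1 at (400,290) and t2 near (362,300) now lean to +y. The red one at (30,285) is untouched, so I continue the sweep.

Call:
move_arm:
  plan:
    - [[0,-6,0],[0,0,0]]
    - [[0,-12,0],[0,0,0]]
    - [[0,-18,0],[0,0,0]]
    - [[0,-24,0],[0,0,0]]
    - [[0,-30,0],[0,0,0]]
    - [[0,-36,0],[0,0,0]]
    - [[0,-42,0],[0,0,0]]
    - [[0,-48,0],[0,0,0]]

```text
time: 16.95
ee_pos: [0.5831, -0.0476, 0.1156]
eef_rot: [2.745, -0.132, 1.425]
contact_force: [-0.5, -1.5, 0.5]
width: 0.0001
```

Call:
move_arm:
  plan:
    - [[0,-6,0],[0,0,0]]
    - [[0,-12,0],[0,0,0]]
    - [[0,-18,0],[0,0,0]]
    - [[0,-24,0],[0,0,0]]
    - [[0,-30,0],[0,0,0]]
    - [[0,-36,0],[0,0,0]]
    - [[0,-42,0],[0,0,0]]
    - [[0,-42,0],[0,0,0]]

```text
time: 17.62
ee_pos: [0.5872, -0.0049, 0.1157]
eef_rot: [2.745, -0.128, 1.426]
contact_force: [0.3, -0.3, 0.5]
width: -0.0001
```

```bash
python3 -c "
from ik import *
im,d=get_image('wrist'); cv2.imwrite('pics/w6.png',im)
go(con(-.0126,.045,.116),pose(35,0,1))
go(con(-.10,.045,.116),pose(35,0,1))
"
```

```text
t 17.6667 p [ 0.5872 -0.0052  0.1156] q [-0.16  0.3   2.47  3.05  0.58 -1.53] F [0.8 0.9 0.2] w 0.0001
R [[0.572, -0.095, 0.815], [-0.053, -0.996, -0.079], [0.818, 0.002, -0.575]]
tool shift mm [0.8 0.2 0.5]
turn deg [-0.2  0.1  0.3]
t 17.6667 p [ 0.5872 -0.0052  0.1156] q [-0.16  0.3   2.47  3.05  0.58 -1.53] F [0.8 0.9 0.2] w 0.0001
R [[0.572, -0.095, 0.815], [-0.053, -0.996, -0.079], [0.818, 0.002, -0.575]]
tool shift mm [-49.5  -0.4 -71.1]
turn deg [-0.2  0.1  0.3]
```

View pics/w6.png

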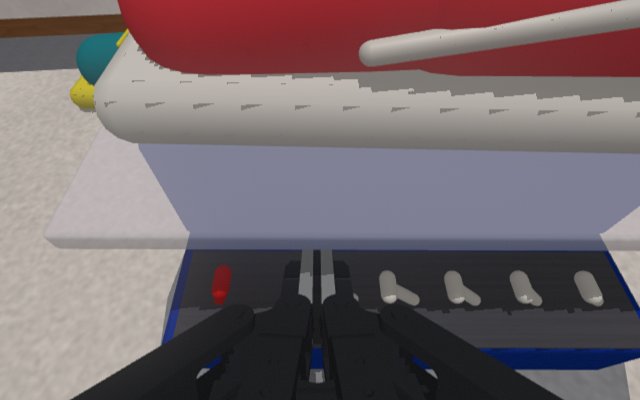

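Call:
move_arm:
  plan:
    - [[-6,0,-9],[0,0,0]]
    - [[-12,0,-18],[0,0,0]]
    - [[-19,0,-27],[0,0,0]]
    - [[-25,0,-36],[0,0,0]]
    - [[-31,0,-45],[0,0,0]]
    - [[-37,0,-54],[0,0,0]]
    - [[-43,0,-63],[0,0,0]]
    - [[-50,0,-71],[0,0,0]]

```text
time: 18.33
ee_pos: [0.4998, 0.0022, 0.1161]
eef_rot: [2.743, -0.132, 1.427]
contact_force: [0.1, 0.5, -1.1]
width: 0.0001
```

```bash
python3 -c "
from ik import *
im,d=get_image('wrist'); cv2.imwrite('pics/w7.png',im)
pts(['knob'],'wrist')
im,d=get_image('scene'); cv2.imwrite('pics/scene2.png',cv2.resize(im[150:330,180:400],None,fx=3,fy=3)); pts(['knob','shoe_mid','red_pivot','pad','tin'],'scene')
go(con(-.12,.1,.2),pose(35,0,1))
"
```

```text
knob []
knob [([0.48, -0.038, 0.06], 0.45)]
shoe_mid []
red_pivot [([0.589, 0.047, 0.09], 0.73)]
pad [([0.703, -0.055, 0.034], 0.5)]
tin []
t 18.7333 p [0.5018 0.002  0.1161] q [-0.19  0.24  2.65  3.03  0.71 -1.54] F [-0.4  0.1 -0.3] w -0.0001
R [[0.571, -0.097, 0.815], [-0.054, -0.995, -0.08], [0.819, 0.002, -0.573]]
tool shift mm [ 57.  -56.2 -65.1]
turn deg [-0.1 -0.   0.2]
```

View pics/w7.png

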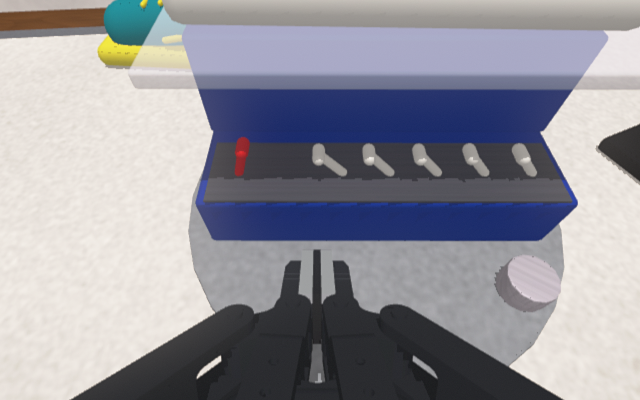

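View pics/scene2.png

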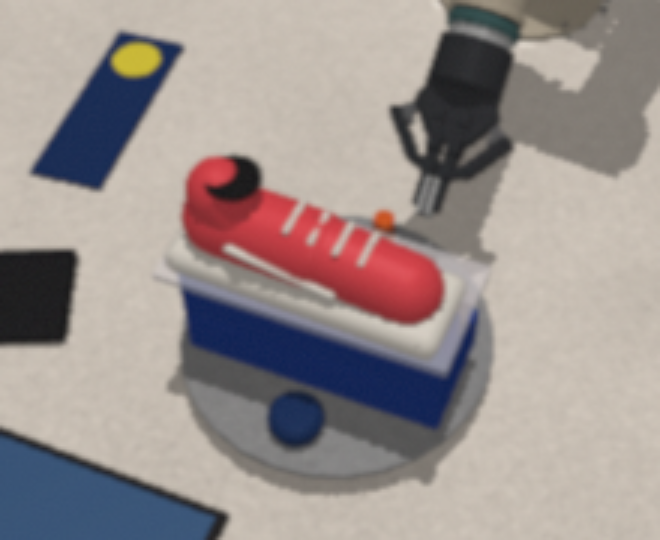

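All five white bars, at (523,152) to (320,154), are evenly spaced and lean alike. Red at (242,146) is upright as before, the knob is low and the shoe is in place. I'll put a number on the lean.

```bash
python3 -c "
from ik import *
T,K=cam('wrist'); Ti=np.linalg.inv(T)
def px(p):
    c=Ti[:3,:3]@p+Ti[:3,3]; return (K@c/c[2])[:2]
for n,y in zip(['t1','t3','t5','red'],[-.1,-.036,.028,.098]):
    print(n,'pivot',px(con(-.0186,y,.087)).round(),{q:px(con(-.0186,y+.020*np.sin(q-.262),.087+.020*np.cos(q-.262))).round().tolist() for q in(0,.6,.8,1,1.22)})
im=cv2.imread('pics/w7.png'); cv2.imwrite('pics/w7c.png',cv2.resize(im[120:200,220:560],None,fx=2.3,fy=4))
"
```

```text
t1 pivot [532. 176.] {0: [555.0, 156.0], 0.6: [536.0, 156.0], 0.8: [529.0, 158.0], 1: [522.0, 161.0], 1.22: [515.0, 164.0]}
t3 pivot [436. 175.] {0: [453.0, 156.0], 0.6: [434.0, 156.0], 0.8: [428.0, 158.0], 1: [422.0, 160.0], 1.22: [416.0, 164.0]}
t5 pivot [341. 175.] {0: [351.0, 155.0], 0.6: [332.0, 156.0], 0.8: [327.0, 157.0], 1: [322.0, 160.0], 1.22: [317.0, 163.0]}
red pivot [237. 175.] {0: [240.0, 155.0], 0.6: [221.0, 155.0], 0.8: [216.0, 157.0], 1: [212.0, 160.0], 1.22: [209.0, 163.0]}
```

View pics/w7c.png

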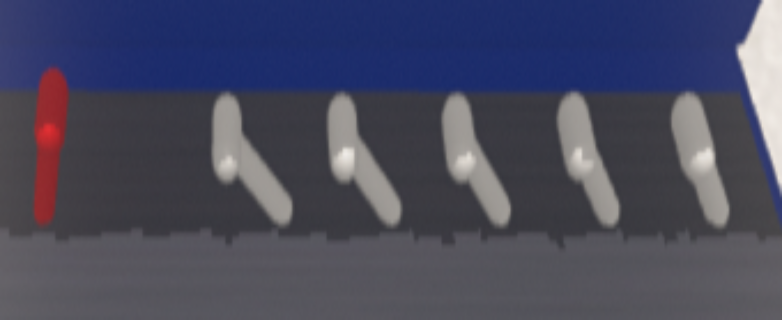

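```bash
python3 -c "
from h import *
o=get_obs(); print(o['time'],np.round(o['contact_force'],2)); print(sign_off())"
```

```text
18.7333 [-0.38  0.1  -0.26]
the job is handed in; nothing more can be done
None
```

The job is handed in at 18.7 s of 58 s. By my checks every condition is met, but `sign_off` gave no verdict.

**What I did:**
- **Pin and console:** I drew the pin about 13 mm and turned the console with it out. I then let the pin ride and pushed the knob slowly until the disc blocked, at about 0.68 rad (force about 19 N). Last I swept the closed fingers along the toggles under the shelf and backed out.

**Last checks:**
- **Pin:** the knob height measured 59–61 mm, so the pin is home.
- **Toggles:** all five white toggles lean the same way. I estimate about 0.95–1.0 rad from the picture, against the 0.8 limit. Red is still in its "on" position.
- **Shoe and pad:** the shoe is upright on its shelf and the pad is on the disc.
- **Tin:** it was not found in the scene image at the end, but it shows standing on the disc in the last wrist picture.
- **Contact:** the wrist force is near zero and the arm is clear of everything.

**What went wrong or disagreed:**
- **First tilt:** my first tilt for the sweep ran into the last joint's limit. I turned the tool half round and did it again.
- **Missed detections:** the networks missed the knob in the last wrist picture and `shoe_mid` in the last scene picture. I judged the shoe by eye there; the knob height came from the scene camera.

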